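# Lock the swivel base of the carving stand with its index pin

### The arm

A 6-joint arm with a two-finger parallel gripper is mounted at the origin on the work surface. World frame = base frame: x ahead of the robot, y to its left, z up, the work surface at z = 0. Lengths are in m, angles in degrees, forces in N, time in s.
With the tool pointing down it reaches from about 0.375 to 0.75 m from the base axis. Payload 9 kg.
Tool frame: the origin (TCP) lies where the fingers leave the gripper's body, on its centre line; the fingertips stand 73 mm ahead of it and the grasp point (between the pads) lies 54 mm ahead of it (robot.tip_reach is the distance from the TCP to the fingertips, in m); z points along the fingers, y is the direction in which the jaws open and shut (so a half turn about z gives the same grasp; the last joint's range is limited). The gripper opens to 85 mm and grips with 20 to 120 N. Pads are 22 mm wide; open, the fingers measure 114 mm over their backs; the gripper's body (76 mm by 85 mm) begins 54 mm behind the grasp point. The pads swing forward as they close: fully open they stand 13 mm farther back than shut.
Start: joints at [-85.869, 5.964, 5.575, 89.605, 0, 77.527], TCP at [0.171, -0.575, 0.304] pointing down, gripper open.
Joint ranges: [-171.21, 171.21], [-48.23, 106.86], [-62.78, 66.21], [-105.2, 120.99], [-86.42, 89.51], [-180, 180]. Speed limits (degrees/s): [127.2, 127.2, 147.25, 180, 180, 180].

### API

Orientations are given as [roll, pitch, yaw] about the fixed x, y, z axes, in that order (R = Rz(yaw) Ry(pitch) Rx(roll)).
In Python, from plant import robot gives the robot as it stands. Calls block until the motion is done:
- robot.move_pose(position, orientation): joint-space move of the TCP to a pose.
- robot.line_to(position, vel=0.15, rotation=None, guard=None): straight line of the TCP; rotation=None keeps the orientation; vel is the mean speed in m/s. With guard (N) it stops when the force on the tool has changed by that much, and returns True; else False.
- robot.goto_joints(angles): joint-space move.
- robot.set_gripper(opening): finger opening in m; the grip force is fixed at half the most; returns when the fingers have stopped.
- robot.pause(seconds).
- robot.ik(position, orientation): joint angles nearest the present ones, or None.
- robot.observe(): the state.
- robot.grab_frame(name): name is "scene" or "side" or "wrist"; returns the picture (384x512x3 uint8, blue, green, red); there is no depth.
- robot.get_calibration(name): a dict with "vertical_fov" (degrees; the focal length in pixels is half the picture's height over the tangent of half this angle, whatever the lens; pixels are square), "cx", "cy" (the principal point, pixels), "rvec" (rotation vector, rad) and "tvec" (3), from world to camera coordinates, as OpenCV has them. Camera axes: x right, y down, z forward; pixel columns grow to the right and rows downward; lengths in m; the calibration is good to about 2 mm. A picture is of the moment at which its call begins: read the wrist's pose just before it. get_calibration takes no time and is no camera call; for the wrist camera it gives the pose at the moment of the call.
A pose or a line that the arm cannot do raises robot.IKError and nothing moves.
- robot.job_done(): hands the job in, once; it reports no verdict.
The state is a dict: "time": time; "q": joint angles; "qvel": joint speeds; "joint_torque": joint torques, N m; "tool_pos": TCP position; "tcp_rot": TCP orientation; "ft_force": force on the tool from outside, world axes, zero at the start; "torque": the same for the moment, N m; "gripper_width": finger opening in m.
Only numpy, scipy, OpenCV 4.12 (cv2) and the standard library are available. Lean on these libraries where they do the work, as an engineer would, in place of code of your own. Each camera call takes 0.05 s, during which the arm holds its last target.

### The job

Lock the swivel base of the carving stand: take the steel index pin from the tool block, gently stand it in the guide hole of the base's cover so that it rests on the loose bushing, let it go, and turn the bushing by its knurled rim with a light grip until the pin drops through it. Stop turning as soon as it drops, without straining the bushing against the pin, then press the pin down past its catch until its head is fully home on the cover. Leave the other things on the bench where they are.

Things in the scene. Friction and masses are not known exactly. Their poses are not given: they have to be found in the camera images.
- swivel_base: swivel base of a carving stand, a grey cast housing bolted to the bench: foot 172 x 222 x 14 mm, square body 172 x 172 mm up to its flat cover at 74 mm, cover plate 20 mm thick. Origin: centre of the underside, on the bushing's axis, z up; the guide hole lies on its -y side
- bushing: seat of the loose steel bushing, on its upright axis, origin at the underside of the base (these axes do not turn with it). The bushing is one round sleeve, free to turn several turns either way, with a steady rubbing torque of about 0.12 N m; its neck, 50 mm across, rises through the cover to the knurled rim
- rim_grip (a point): point on the bushing's axis, 152 mm above the bench, in the middle of the knurled rim (60 mm across, 30 mm high, its top at 168 mm); a grip of 14 N or so is enough to turn it; this point does not turn with the bushing
- guide_hole (a point): centre of the mouth of the guide hole in the cover plate, ringed by a thin steel liner, at its top face (74 mm above the bench), 66 mm from the bushing's axis; 13.6 mm wide, 20 mm deep, then a 2 mm gap to the bushing's flange. Its y axis points to the bushing's axis. A pin that is home has its head on the cover here
- flange_top (a point): point on the upper face of the bushing's flange under the guide hole, 52 mm above the bench, hidden by the cover; does not turn. The flange, 16 mm thick, has three 14.5 mm through-holes a third of a turn apart, 66 mm from the axis. At the start none is within 0.45 rad of the guide hole, and nothing outside shows where they are
- catch (a point): hidden spring ball catch below the flange, on the pin's line, 29.5 mm above the bench: a pin that has dropped through the flange stops on it with its head 8 to 12 mm above the cover and needs a push of about 8 to 12 N from above to pass it
- index_pin: the steel index pin, standing in one of the three holes of the tool block: shank 12 mm across and 56 mm long with a conical nose (6 mm across at the tip), round knurled head 22 mm across and 22 mm high above it, 78 mm in all, 120 g. Origin at the tip of the nose, z towards the head
- index_pin_center (a point): centre of the index pin, half-way up (39 mm above the tip); the middle of the head, where it is gripped, is 28 mm above it, the top of the head 39 mm above it. When the pin stands on the flange in the guide hole this point is 17 mm above the cover, when home 17 mm below it
- tool_block: wooden block screwed to the bench, 70 x 200 x 45 mm, with a row of three holes along its y, 62 mm apart and 28 mm deep; the pin and the two awls stand in them in any order. Origin: centre of the underside
- awl_bulb_center (a point): awl with a bulb-shaped wooden handle 33 mm across, 94 mm tall, standing in the block; half-way up
- awl_long_center (a point): awl with a long slim wooden handle 24 mm across, 120 mm tall, standing in the block; half-way up
- block_plane: small block plane, 105 x 36 x 42 mm, on the bench; centre of its underside
- neck_cradle: cork-lined wooden cradle with a steel stub, 190 x 50 x 52 mm, on the bench; centre of the underside of its block
- cam_clamp: wooden cam clamp lying flat, 200 mm long, 20 mm high; underside of its bar
- pencil_pot: pot of pencils, 72 mm across, 165 mm tall; centre of its underside
- glue_bottle: glue bottle, 54 mm across, 150 mm tall; centre of its underside
- scroll_blank: unfinished peg-head of pale wood, 170 mm long, 30 mm high, lying on the bench; centre of its round end's underside
Not all that is in view belongs to the job. Leave any red look-alike of the index_pin alone.

How it is judged (in metres and radians):
On the way, in this order (a step that is already met when the one before it is completed fails the run):
1. the pin stands in the guide hole, let go, resting on the bushing's flange (horizontal distance between index_pin_center and guide_hole below 0.004 m and z of index_pin_center in the frame of guide_hole between 0.01 and 0.021 m and contact force between the fingers and index_pin below 0.05 N), for 0.2 s.
2. the bushing has been turned and the pin has dropped through its flange (z of index_pin_center in the frame of guide_hole below 0 m and horizontal distance between index_pin_center and guide_hole below 0.004 m), for 0.1 s.
At the end, for the whole second after the job is handed in: The index pin stands upright (within 0.08 rad) in the guide hole, through the bushing's flange and past the catch, with its head home on the cover (within 2.5 mm), at rest and let go (z of index_pin_center in the frame of guide_hole below -0.0145 m and horizontal distance between index_pin_center and guide_hole below 0.003 m and angle between the z axis of index_pin and the z axis of guide_hole, either way round below 0.08 rad and linear speed of index_pin below 0.02 m/s and contact force between the fingers and index_pin below 0.05 N); the robot touches nothing.
It fails at once if after the pin has dropped, the bushing is strained against it with more than 12 N (z of index_pin_center in the frame of guide_hole below 0 m and contact force between index_pin and bushing above 12 N).
It fails at once if the pin is driven against the bushing with more than 25 N (contact force between index_pin and bushing above 25 N).
It fails at once if an awl is pulled or pushed out of place by more than 25 mm (distance of any of awl_bulb_center, awl_long_center from where it was at the start of the episode above 0.025 m).
It fails at once if another thing on the bench is moved by more than 30 mm (distance of any of block_plane, neck_cradle, cam_clamp, pencil_pot, glue_bottle, scroll_blank from where it was at the start of the episode above 0.03 m).
It also fails if it takes over 72 s, if anything falls off the work surface, if the arm or the gripper's body presses on something with over 40 N, if the wrist force passes 120 N, or if a joint passes its speed limit or range.

## Working session

There is one attempt and no reset: what is moved stays moved. The work goes in short steps, each a Python script; the robot and the scene stay as the last script left them, time stands still between calls to the robot, and variables do not carry over. Pictures are saved under pics/ and viewed, and the job is handed in when it is done.

```bash
ls; mkdir -p pics; python3 - <<'E'
from plant import robot
import cv2
for n in ["scene","side","wrist"]:
    c=robot.get_calibration(n); print(n,{k:(v.tolist() if hasattr(v,'tolist') else v) for k,v in c.items()})
    cv2.imwrite(f"pics/{n}0.png",robot.grab_frame(n))
print(robot.observe())
E
```

```text
pics
scene {'vertical_fov': 46.74018380969601, 'cx': 254.07612101800962, 'cy': 184.05259411474435, 'rvec': [2.2827640955574533, 1.1131655859935767, -0.38097928307634665], 'tvec': [-0.32135206061183536, -0.2586184918563746, 1.6057252269684323]}
side {'vertical_fov': 46.99498063097843, 'cx': 251.49859782371342, 'cy': 189.74410088125455, 'rvec': [0.5036852209681183, -2.6196055282329556, 1.3410155831577768], 'tvec': [0.5069082926671339, 0.23215102502517376, 1.214515660515789]}
wrist {'vertical_fov': 64.84282566048412, 'cx': 252.9436685369517, 'cy': 194.50444949424372, 'rvec': [-2.3022487248889227, 1.7180568140806705, 0.2804068237383964], 'tvec': [-0.5979114838238546, -0.04062178288673532, 0.3813560842951257]}
{'time': 0.15, 'q': array([-8.58684874e+01,  5.99124845e+00,  5.53838050e+00,  8.96041048e+01,
       -5.12426619e-04,  7.75277580e+01]), 'qvel': array([-0.05768771, -0.05639091,  0.13837132, -0.01573827,  0.0390673 ,
       -0.01118684]), 'joint_torque': array([ 3.28383256e-03, -5.57355595e+01,  5.04007888e+01,  1.25233727e-02,
       -2.55975328e-04,  2.42281374e-05]), 'tool_pos': array([ 0.17145561, -0.5748008 ,  0.30330635]), 'tcp_rot': array([-1.79944261e+02, -1.18038724e-02,  1.66037492e+01]), 'ft_force': array([-0.34311371, -0.04913116, -0.47917202]), 'torque': array([-0.00173685,  0.01467069, -0.01914116]), 'gripper_width': 0.0856098302760964}
```

View pics/scene0.png

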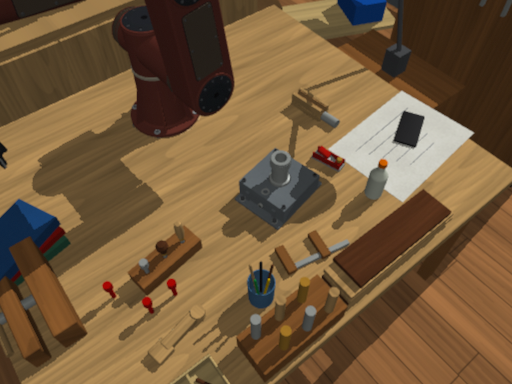

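View pics/side0.png

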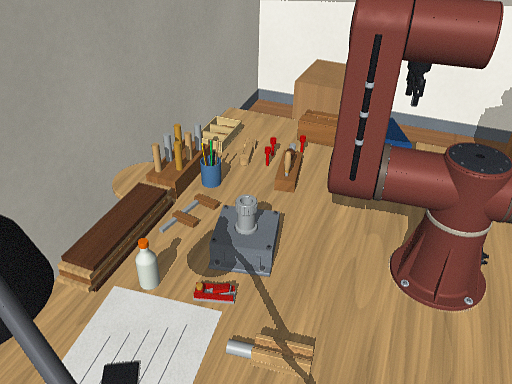

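View pics/wrist0.png

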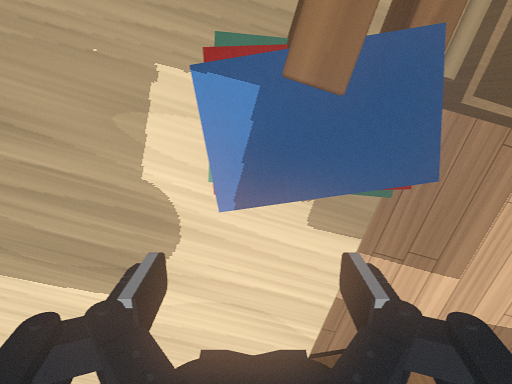

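Candidates for the pin in the scene picture are the grey pin in the tool block (143,266), the red look-alikes (108,288), (148,303) and (171,287), and the grey posts in the far rack (256,325) and (310,318). By the description it should be the one in the block, so I'll crop and measure there.

```bash
cat > h.py <<'E'
import numpy as np, cv2
def cal(c):
    f=192/np.tan(np.radians(c["vertical_fov"])/2)
    K=np.array([[f,0,c["cx"]],[0,f,c["cy"]],[0,0,1]]); R=cv2.Rodrigues(np.array(c["rvec"],float))[0]
    return K,R,np.array(c["tvec"],float)
def back(c,uv,z):
    K,R,t=cal(c); d=R.T@np.linalg.inv(K)@np.array([uv[0],uv[1],1.]); o=-R.T@t
    return o+d*(z-o[2])/d[2]
def proj(c,P):
    K,R,t=cal(c); p=K@(R@np.array(P,float)+t); return p[:2]/p[2]
def tri(cs,uvs):
    A=[];b=[]
    for c,uv in zip(cs,uvs):
        K,R,t=cal(c); d=R.T@np.linalg.inv(K)@np.array([uv[0],uv[1],1.]); d/=np.linalg.norm(d); o=-R.T@t
        M=np.eye(3)-np.outer(d,d); A.append(M);b.append(M@o)
    return np.linalg.lstsq(np.vstack(A),np.hstack(b),rcond=None)[0]
E
python3 - <<'E'
from plant import robot
from h import *
s=cv2.imread("pics/scene0.png");d=cv2.imread("pics/side0.png")
a=cv2.resize(s[215:315,90:220],(390*1,300),interpolation=cv2.INTER_CUBIC)
b=cv2.resize(s[140:230,225:330],(350,300),interpolation=cv2.INTER_CUBIC)
c=cv2.resize(d[125:200,250:330],(390,300),interpolation=cv2.INTER_CUBIC) 
e=cv2.resize(d[185:280,200:290],(350,300),interpolation=cv2.INTER_CUBIC)
cv2.imwrite("pics/crop0.png",np.vstack([np.hstack([a,b]),np.hstack([c,e])]))
S=robot.get_calibration("scene");D=robot.get_calibration("side")
print("pin top",back(S,(143,263),.095),"rim top",back(S,(281,155),.168),back(D,(246,200),.168), "bulb",back(S,(162,245),.111),"long",back(S,(180,228),.137))
E
```

```text
pin top [ 0.53460244 -0.36874619  0.095     ] rim top [0.52029855 0.10079145 0.168     ] [0.52691441 0.0920935  0.168     ] bulb [ 0.52879693 -0.30571396  0.111     ] long [ 0.52965461 -0.2469995   0.137     ]
```

View pics/crop0.png

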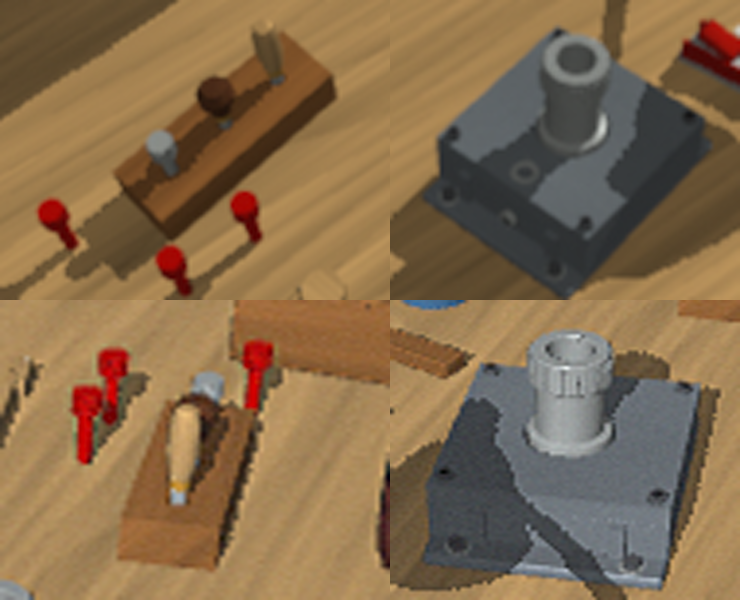

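```bash
python3 - <<'E'
from plant import robot
from h import *
np.set_printoptions(precision=4,suppress=True)
S=robot.get_calibration("scene");D=robot.get_calibration("side");W=robot.get_calibration("wrist")
from scipy.spatial.transform import Rotation as Ro
o=robot.observe(); T=Ro.from_euler('xyz',o["tcp_rot"],degrees=True).as_matrix()
K,R,t=cal(W); print("cam in tool",T.T@(-R.T@t-o["tool_pos"])); print("cam axes in tool\n",T.T@R.T)
print("hole",back(S,(265.5,191.6),.074),[ (p,back(S,p,.07)) for p in [(108,287),(148,302),(171,285)]])
for y in (-90,90): print(y,robot.ik([.535,-.369,.25],[180,0,y]))
for y in (-90,-45,0,45,90,135,180): print(y,robot.ik([.523,.097,.28],[180,0,y]))
E
```

```text
cam in tool [ 0.0807 -0.001  -0.0702]
cam axes in tool
 [[-0.0015 -0.9489 -0.3154]
 [ 1.     -0.0011 -0.0014]
 [ 0.001  -0.3155  0.9489]]
hole [0.5407 0.0297 0.074 ] [((108, 287), array([ 0.5246, -0.47  ,  0.07  ])), ((148, 302), array([ 0.6222, -0.4097,  0.07  ])), ((171, 285), array([ 0.6187, -0.341 ,  0.07  ]))]
-90 [ -46.0973   14.5171    9.4564   84.9393    0.     -136.0973]
90 [-46.0973  14.5171   9.4564  84.9393   0.      43.9027]
-90 [ -3.5947  -6.1632  -9.026   87.1371   0.     -93.5947]
-45 [  -3.5947   -6.1632   -9.026    87.1371    0.     -138.5947]
0 [ -3.5947  -6.1632  -9.026   87.1371   0.     176.4053]
45 [ -3.5947  -6.1632  -9.026   87.1371   0.     131.4053]
90 [-3.5947 -6.1632 -9.026  87.1371  0.     86.4053]
135 [-3.5947 -6.1632 -9.026  87.1371  0.     41.4053]
180 [-3.5947 -6.1632 -9.026  87.1371  0.     -3.5947]
```

```bash
python3 - <<'E'
from plant import robot
from h import *
np.set_printoptions(precision=4,suppress=True)
robot.move_pose([.535,-.369,.26],[180,0,90])
robot.set_gripper(.05)
W=robot.get_calibration("wrist"); im=robot.grab_frame("wrist")
import pickle; pickle.dump(W,open("w1.pkl","wb")); cv2.imwrite("pics/w1.png",im); o=robot.observe(); print(o["time"],o["tool_pos"],o["tcp_rot"],o["gripper_width"])
print(proj(W,[.535,-.369,.095]))
E
```

```text
2.1917 [ 0.5349 -0.3692  0.2601] [179.998    0.0053  89.9828] 0.050224689952506237
[254.2066 198.8732]
```

View pics/w1.png

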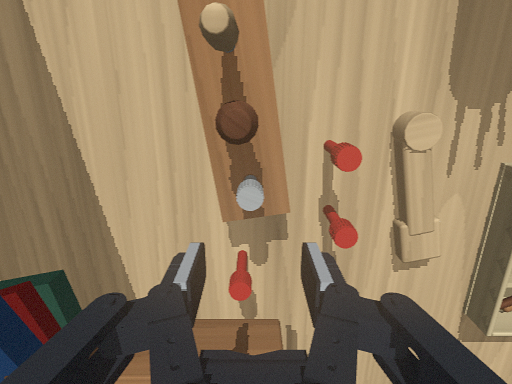

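The wrist view shows the steel pin in the end hole of the block at (250,193), then the bulb awl (237,122) and the long awl (215,20). The red look-alikes stand on the bench outside the block. I'll zoom in on the pin.

```bash
python3 - <<'E'
from h import *
im=cv2.imread("pics/w1.png")
c=cv2.resize(im[165:225,215:295],(800,600),interpolation=cv2.INTER_CUBIC); cv2.imwrite("pics/c1.png",c)
E
```

```text
(no output)
```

View pics/c1.png

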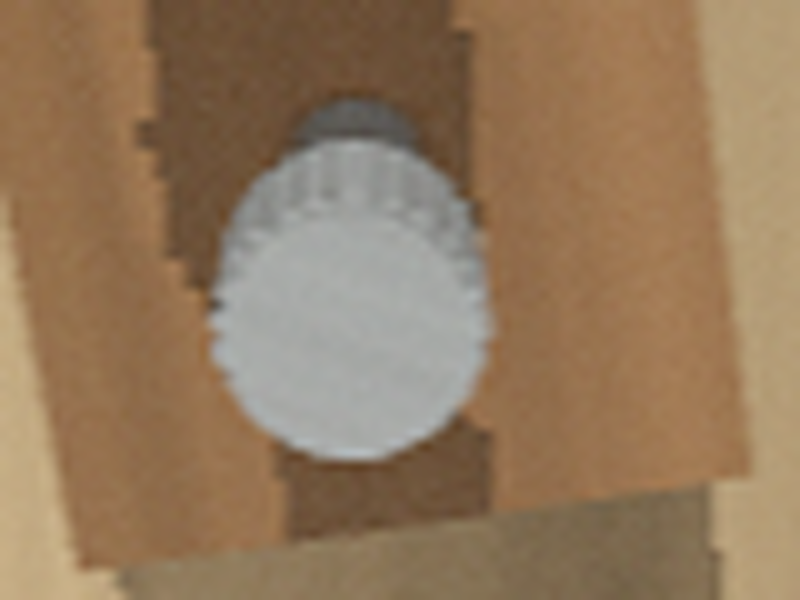

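```bash
python3 - <<'E'
from plant import robot
from h import *
import pickle
np.set_printoptions(precision=4,suppress=True)
W=pickle.load(open("w1.pkl","rb"))
p=back(W,(249.65,198.05),.095); print("pin",p)
assert abs(p[0]-.535)<.006 and abs(p[1]+.369)<.006
robot.line_to([p[0],p[1],.16],vel=.2)
robot.line_to([p[0],p[1],.137],vel=.08,guard=8)
f0=robot.observe()["ft_force"]
robot.set_gripper(0.015)
o=robot.observe(); print(o["time"],o["tool_pos"],o["gripper_width"],f0,o["ft_force"])
W2=robot.get_calibration("wrist"); cv2.imwrite("pics/w2.png",robot.grab_frame("wrist"))
E
```

```text
pin [ 0.5312 -0.3683  0.095 ]
3.65 [ 0.5315 -0.3685  0.1376] 0.01974752764868131 [ 0.4957 -0.1931  0.3923] [0.4418 0.4682 2.5637]
```

View pics/w2.png

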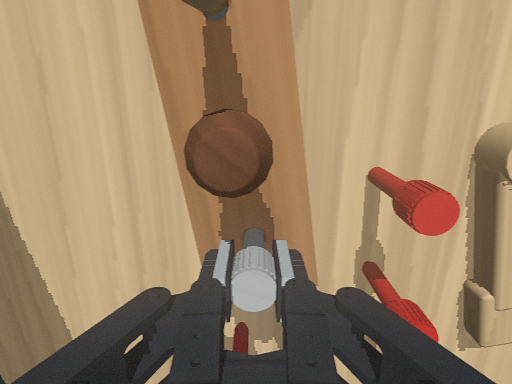

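```bash
python3 - <<'E'
from plant import robot
from h import *
import pickle
np.set_printoptions(precision=4,suppress=True)
o=robot.observe(); x,y,z=o["tool_pos"]
robot.line_to([x,y,.33],vel=.25)
robot.move_pose([.619,.085,.33],[180,0,-75.5])
robot.pause(.2)
o=robot.observe(); W=robot.get_calibration("wrist"); im=robot.grab_frame("wrist")
pickle.dump(W,open("w3.pkl","wb")); cv2.imwrite("pics/w3.png",im); print(o["time"],o["tool_pos"],o["tcp_rot"],o["gripper_width"],o["ft_force"])
E
```

```text
7.0917 [0.6191 0.0846 0.33  ] [179.9982  -0.0011 -75.5456] 0.020085767681821416 [-0.8189 -0.5369 -1.5673]
```

View pics/w3.png

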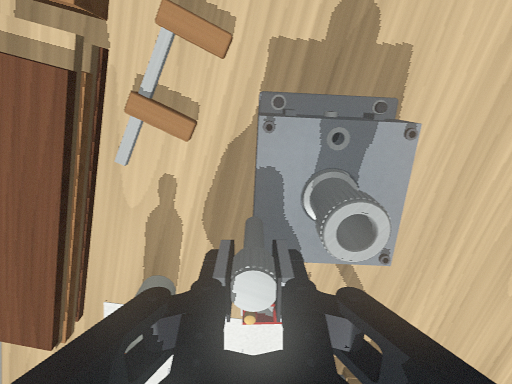

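```bash
python3 - <<'E'
from h import *
im=cv2.imread("pics/w3.png")
a=cv2.resize(im[118:158,319:359],(400,400),interpolation=cv2.INTER_CUBIC)
b=cv2.resize(im[186:276,311:401],(400,400),interpolation=cv2.INTER_CUBIC)
c=np.hstack([a,b])
for i in range(0,800,50): cv2.line(c,(i,0),(i,6),(0,0,255),1)
for i in range(0,400,50): cv2.line(c,(0,i),(6,i),(0,0,255),1)
cv2.imwrite("pics/c3.png",c)
E
```

```text
(no output)
```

View pics/c3.png

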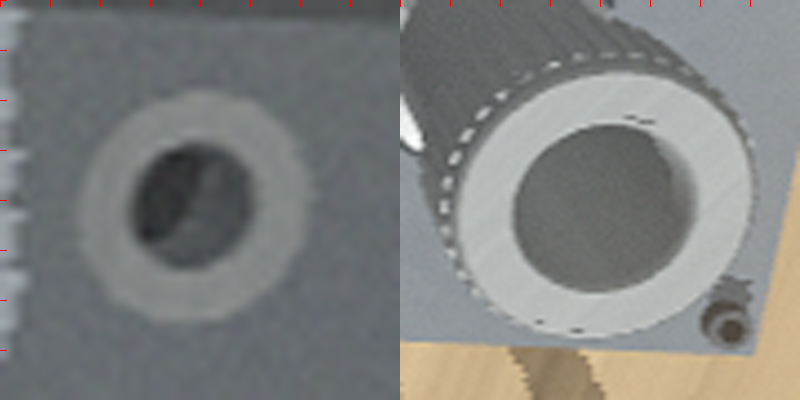

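```bash
python3 - <<'E'
from plant import robot
from h import *
import pickle
np.set_printoptions(precision=4,suppress=True)
W=pickle.load(open("w3.pkl","rb")); S=robot.get_calibration("scene");D=robot.get_calibration("side")
h=back(W,(337.95,138.15),.074); r=back(W,(356.5,231.6),.168); print(h,r,np.linalg.norm((h-r)[:2]),np.degrees(np.arctan2(*(r-h)[[1,0]]))-90)
s=[back(W,p,.074) for p in [(269,127),(411,133)]]
print("screw yaw",np.degrees(np.arctan2(*(s[0]-s[1])[[1,0]])), s)
print("proj scene",proj(S,h),proj(S,r),"side",proj(D,r), "meas (265.5,191.6) (281,155) (246,200)")
# screw symmetric check: held pin top
P=[.6191,.0846,.33-.054+.011]; print(proj(W,P))
E
```

```text
[0.5393 0.0282 0.074 ] [0.5265 0.0923 0.168 ] 0.06528875976062605 11.29755150965886
screw yaw 11.9982728324452 [array([0.6139, 0.0353, 0.074 ]), array([0.4658, 0.0038, 0.074 ])]
proj scene [264.8126 191.5429] [280.0892 157.7357] side [246.1217 200.069 ] meas (265.5,191.6) (281,155) (246,200)
[251.8205 286.1065]
```

```bash
python3 - <<'E'
from plant import robot
from h import *
import pickle
np.set_printoptions(precision=4,suppress=True)
h=[.5393,.0282]
robot.move_pose([h[0],h[1],.26],[180,0,-78.4])
robot.line_to([h[0],h[1],.21],vel=.12,guard=6)
robot.pause(.15)
o=robot.observe(); W=robot.get_calibration("wrist"); im=robot.grab_frame("wrist"); s=robot.grab_frame("scene")
pickle.dump(W,open("w4.pkl","wb")); cv2.imwrite("pics/w4.png",im);cv2.imwrite("pics/s4.png",s); print(o["time"],o["tool_pos"],o["tcp_rot"],o["gripper_width"],o["ft_force"])
a=cv2.resize(im[150:330,165:345],(600,600)[::-1],interpolation=cv2.INTER_CUBIC); b=cv2.resize(s[150:220,235:295],(200,233),interpolation=cv2.INTER_CUBIC)
c=np.zeros((600,800,3),np.uint8); c[:,:600]=a; c[:233,600:]=b
cv2.imwrite("pics/c4.png",c)
print(proj(W,[h[0],h[1],.074]),proj(W,[*o["tool_pos"][:2],.21-.054+.011]),proj(W,[*o["tool_pos"][:2],.21-.121]))
E
```

```text
8.4083 [0.54   0.0281 0.2112] [-179.9045   -0.0406  -78.3938] 0.02009008603124714 [ 0.1061  0.0521 -0.6759]
[253.5259 208.9675] [251.9313 284.526 ] [252.5868 216.5957]
```

View pics/c4.png

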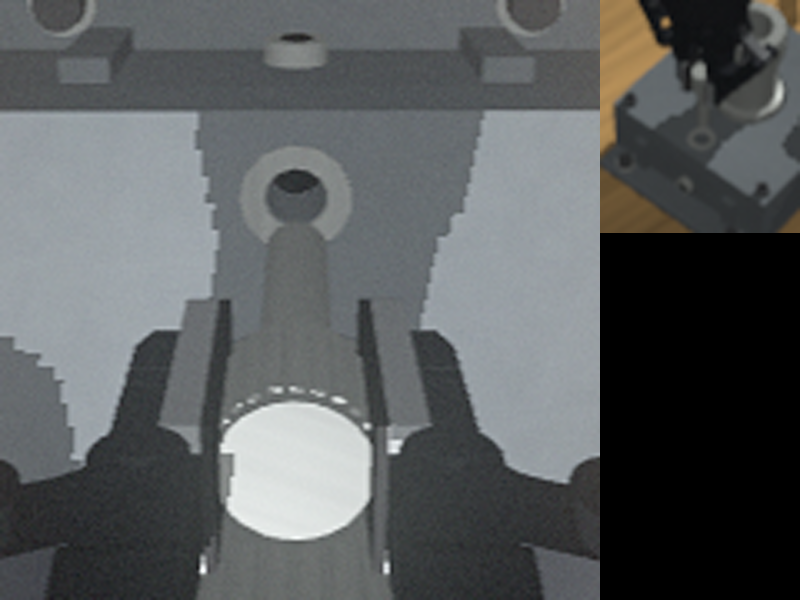

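```bash
cat > ov.py <<'E'
from plant import robot
from h import *
import pickle
def circ(c,r,z,n=72):
    a=np.linspace(0,2*np.pi,n); return np.c_[c[0]+r*np.cos(a),c[1]+r*np.sin(a),np.full(n,z)]
def draw(im,cal_,P,col,s,x0,y0):
    q=np.array([((proj(cal_,p)-[x0,y0])+.5)*s-.5 for p in P]); cv2.polylines(im,[np.round(q*8).astype(np.int32)],False,col,1,cv2.LINE_AA,3)
E
python3 - <<'E'
from ov import *
W=pickle.load(open("w4.pkl","rb")); S=robot.get_calibration("scene")
w=cv2.imread("pics/w4.png"); s=cv2.imread("pics/s4.png")
h=np.array([.5393,.0282]); t=np.array([.54,.0281]); u=np.array([np.cos(np.radians(-78.4)),np.sin(np.radians(-78.4))])
zt=.2112-.1210
def pane(im,C,x0,y0,x1,y1,s,off):
    a=cv2.resize(im[y0:y1,x0:x1],None,fx=s,fy=s,interpolation=cv2.INTER_CUBIC)
    c=t-u*off
    draw(a,C,circ(h,6.8,.074)*1 if 0 else circ(h,.0068,.074),(0,255,0),s,x0,y0)
    for r,z in ((.003,zt),(.006,zt+.056),(.011,zt+.056),(.011,zt+.078)): draw(a,C,circ(c,r,z),(0,0,255),s,x0,y0)
    return a
A=[pane(w,W,203,180,303,320,4,o) for o in (0,.003)]
cv2.imwrite("pics/c5.png",np.hstack(A))
B=[pane(s,S,240,150,290,200,8,o) for o in (0,.003)]
cv2.imwrite("pics/c6.png",np.hstack(B))
E
```

```text
(no output)
```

View pics/c5.png

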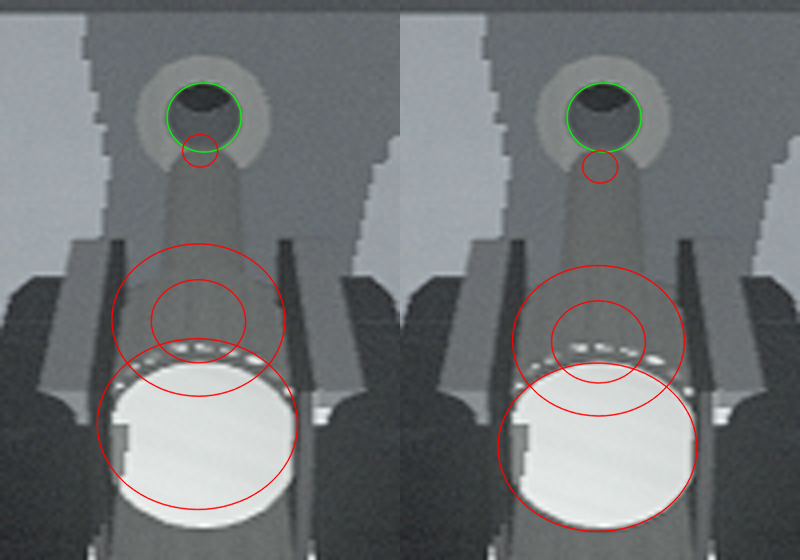

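View pics/c6.png

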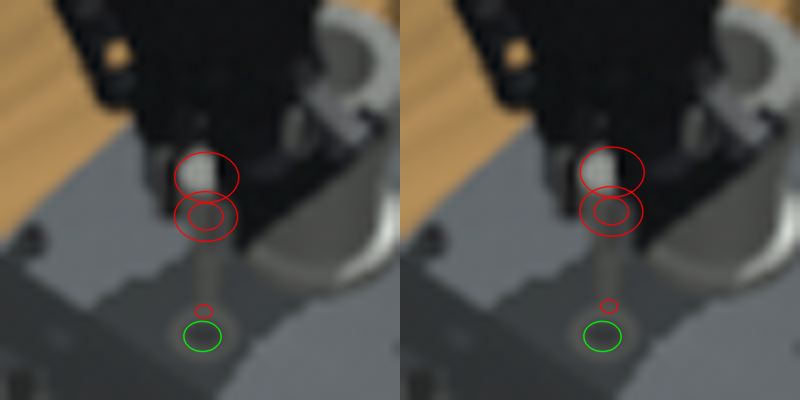

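```bash
python3 - <<'E'
from ov import *
np.set_printoptions(precision=4,suppress=True)
u=np.array([np.cos(np.radians(-78.4)),np.sin(np.radians(-78.4))])
c=np.array([.5393,.0282])+.0026*u
print(c,robot.observe()["tool_pos"])
robot.line_to([*c,.203],vel=.05,guard=6)
robot.pause(.2)
o=robot.observe(); W=robot.get_calibration("wrist"); im=robot.grab_frame("wrist"); s=robot.grab_frame("scene");d=robot.grab_frame("side")
pickle.dump(W,open("w7.pkl","wb")); cv2.imwrite("pics/w7.png",im);cv2.imwrite("pics/s7.png",s);cv2.imwrite("pics/d7.png",d); print(o["time"],o["tool_pos"],o["tcp_rot"],o["gripper_width"],o["ft_force"])
f=lambda im,x0,y0,x1,y1,z: cv2.resize(im[y0:y1,x0:x1],None,fx=z,fy=z,interpolation=cv2.INTER_CUBIC)
cv2.imwrite("pics/c7.png",np.hstack([f(im,203,180,303,320,4),f(s,240,150,290,220,8)]))
E
```

```text
[0.5398 0.0257] [0.5397 0.0281 0.2109]
9.0083 [0.5399 0.0257 0.2031] [-179.9935   -0.0005  -78.3994] 0.01983411895491259 [ 0.1948 -0.8116 -1.8258]
```

View pics/c7.png

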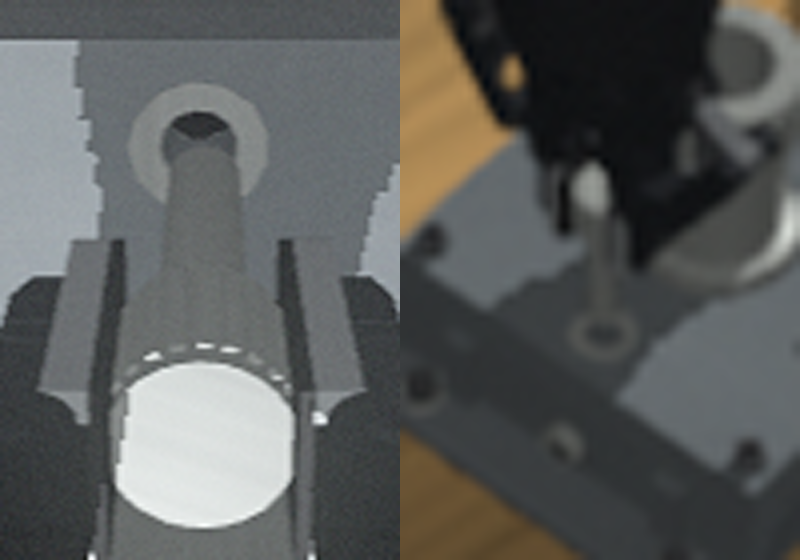

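```bash
python3 - <<'E'
from ov import *
np.set_printoptions(precision=4,suppress=True)
c=np.array([.5403,.0258])
g=robot.line_to([*c,.186],vel=.04,guard=4)
o=robot.observe(); print(g,o["time"],o["tool_pos"],o["ft_force"])
if o["tool_pos"][2]<.189:
    robot.pause(.2); print(robot.observe()["ft_force"])
    g=robot.line_to([*c,.169],vel=.02,guard=3)
    o=robot.observe(); print(g,o["time"],o["tool_pos"],o["tcp_rot"],o["ft_force"])
im=robot.grab_frame("wrist"); s=robot.grab_frame("scene")
f=lambda im,x0,y0,x1,y1,z: cv2.resize(im[y0:y1,x0:x1],None,fx=z,fy=z,interpolation=cv2.INTER_CUBIC)
cv2.imwrite("pics/c8.png",np.hstack([f(im,203,180,303,320,4),f(s,240,150,290,220,8)]))
E
```

```text
False 9.7333 [0.5402 0.0258 0.1858] [ 0.5139  0.2091 -1.3154]
[ 1.2883  0.5117 -0.4432]
True 10.5917 [0.5403 0.0258 0.1725] [179.9993  -0.0036 -78.3997] [-0.6167  0.4135  5.8289]
```

View pics/c8.png

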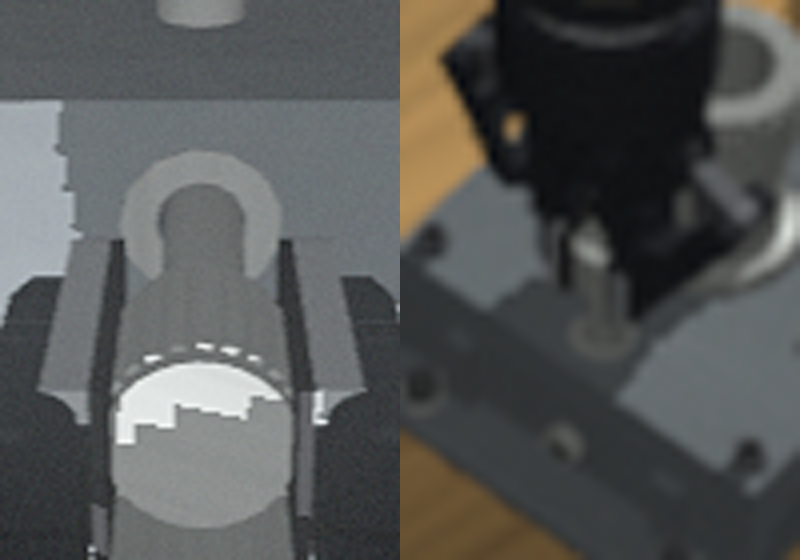

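```bash
python3 - <<'E'
from ov import *
np.set_printoptions(precision=4,suppress=True)
robot.set_gripper(.05); robot.pause(.1)
o=robot.observe(); print(o["time"],o["tool_pos"],o["ft_force"],o["gripper_width"])
robot.line_to([.5403,.0258,.23],vel=.12,guard=8)
robot.set_gripper(.085)
r=[.5265,.0923]
for k,y in enumerate((-168.4,-78.4)):   # jaw along base y then base x
    print(robot.ik([*r,.30],[180,0,y]))
robot.move_pose([*r,.30],[180,0,-78.4]); robot.pause(.15)
W=robot.get_calibration("wrist"); im=robot.grab_frame("wrist"); o=robot.observe(); print(o["time"],o["tool_pos"],o["tcp_rot"],proj(W,[*r,.168]))
cv2.imwrite("pics/w9a.png",im); pickle.dump(W,open("w9a.pkl","wb"))
robot.move_pose([*r,.30],[180,0,-168.4]); robot.pause(.15)
W=robot.get_calibration("wrist"); im2=robot.grab_frame("wrist"); o=robot.observe(); print(o["time"],o["tool_pos"],o["tcp_rot"],proj(W,[*r,.168]))
cv2.imwrite("pics/w9b.png",im2); pickle.dump(W,open("w9b.pkl","wb"))
s=robot.grab_frame("scene"); d=robot.grab_frame("side"); cv2.imwrite("pics/s9.png",s);cv2.imwrite("pics/d9.png",d)
cv2.imwrite("pics/c9.png",np.hstack([im[80:,70:450],im2[80:,70:450]]))
E
```

```text
11.1917 [0.5397 0.0259 0.1716] [ 0.6669 -0.2525  0.7792] 0.05003117460770973
[ -4.0882  -5.5353  -6.36    89.1753   0.     -15.6882]
[  -4.0882   -5.5353   -6.36     89.1753    0.     -105.6882]
12.9417 [0.5262 0.0917 0.2988] [179.8927   0.0251 -78.4543] [251.5568 212.3418]
14.5417 [0.5265 0.0923 0.3   ] [ 179.9978   -0.0034 -168.3765] [251.5359 213.5791]
```

View pics/c9.png

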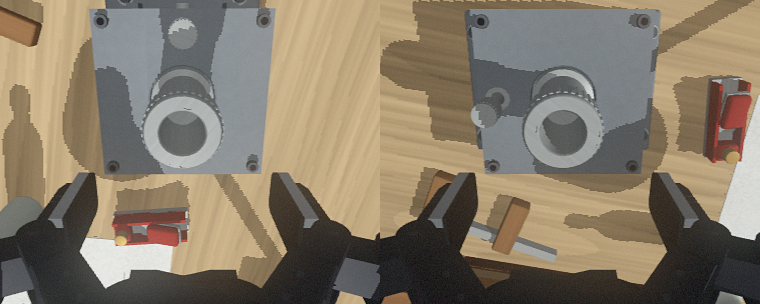

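View pics/s9.png

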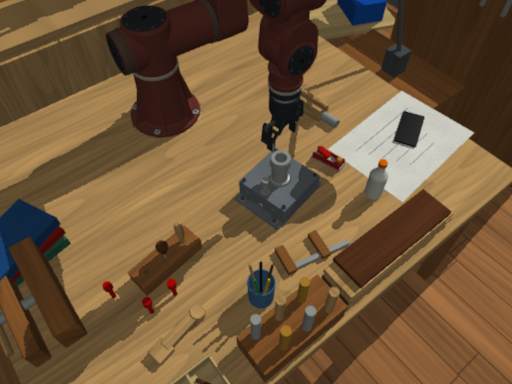

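View pics/d9.png

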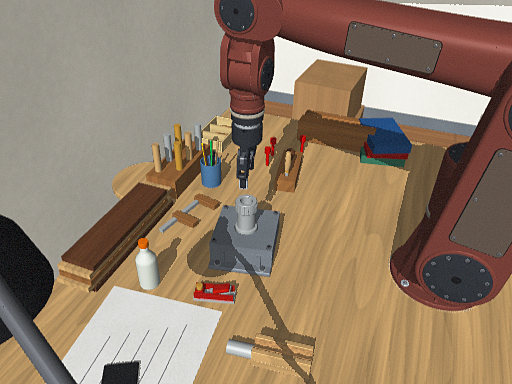

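```bash
python3 - <<'E'
from h import *
A=[]
for n in "ab":
    im=cv2.imread(f"pics/w9{n}.png"); a=cv2.resize(im[160:260,200:300],None,fx=4,fy=4,interpolation=cv2.INTER_CUBIC)
    for i in range(0,400,50): cv2.line(a,(i,0),(i,6),(0,0,255),1); cv2.line(a,(0,i),(6,i),(0,0,255),1)
    A.append(a)
cv2.imwrite("pics/c10.png",np.hstack(A))
E
```

```text
(no output)
```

View pics/c10.png

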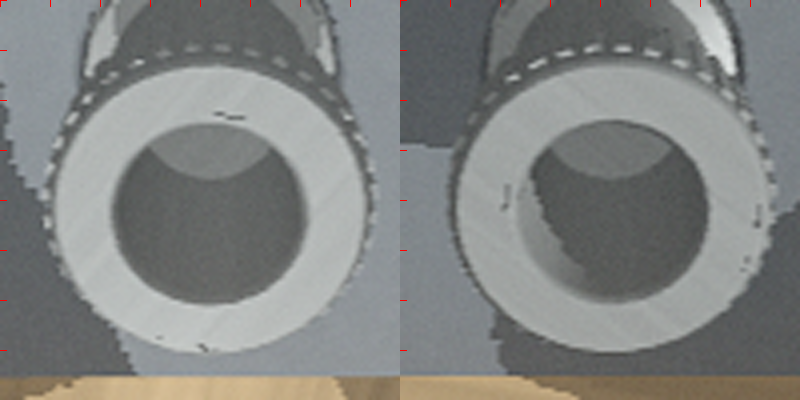

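```bash
python3 - <<'E'
from h import *
import pickle
for n,uv in (("a",(252.0,211.7)),("b",(252.8,211.7))):
    W=pickle.load(open(f"w9{n}.pkl","rb")); print(n,back(W,uv,.168))
E
```

```text
a [0.52628698 0.09175309 0.168     ]
b [0.52489244 0.09290141 0.168     ]
```

```bash
cat > tn.py <<'E'
from ov import *
np.set_printoptions(precision=3,suppress=True)
HO=np.array([.5395,.0282]); AX=np.array([.5262,.0929])
def patch(im,C,z=.130,half=.022,n=88):
    g=[(-half,-half),(half,-half),(half,half),(-half,half)]
    src=np.float32([proj(C,[HO[0]+a,HO[1]+b,z]) for a,b in g]); dst=np.float32([(0,0),(n,0),(n,n),(0,n)])
    return cv2.warpPerspective(im,cv2.getPerspectiveTransform(src,dst),(n,n))
def look():
    C=robot.get_calibration("wrist"); im=robot.grab_frame("wrist"); return patch(im,C),im
E
python3 - <<'E'
from tn import *
Y0=-126.
robot.move_pose([*AX,.26],[180,0,Y0])
robot.line_to([*AX,.206],vel=.12,guard=8); robot.pause(.15)
o=robot.observe(); f0=o["ft_force"]; print(o["time"],o["tool_pos"],o["q"][5],f0)
p0,im0=look()
robot.set_gripper(.056)
robot.pause(.1)
o=robot.observe(); print(o["time"],o["tool_pos"],o["gripper_width"],o["ft_force"]-f0,o["torque"])
p1,im1=look(); cv2.imwrite("pics/w11.png",im1); s=robot.grab_frame("scene"); cv2.imwrite("pics/s11.png",s)
c=np.zeros((560,800,3),np.uint8); c[:384,:512]=im1; c[:264,520:784]=cv2.resize(p1,(264,264)); c[270:534,520:784]=cv2.resize(s[160:210,235:285],(264,264)); cv2.imwrite("pics/c11.png",c)
cv2.imwrite("pics/p1.png",p1)
E
```

```text
16.1333 [0.527 0.093 0.207] -58.01686180416175 [ 0.353  0.124 -0.797]
16.6417 [0.527 0.092 0.207] 0.05885847501566589 [ 2.837 -3.851  6.923] [-0.849 -0.591 -0.033]
```

View pics/c11.png

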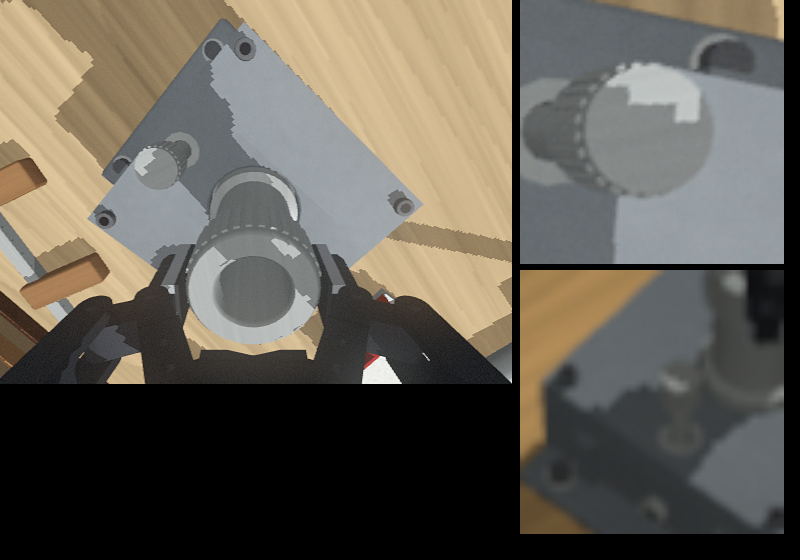

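```bash
cat >> tn.py <<'E'
def ncc(a,b):
    a=cv2.cvtColor(a,6); b=cv2.cvtColor(b,6); return float(cv2.matchTemplate(a,b,cv2.TM_CCOEFF_NORMED)[0,0])
def sc(): return robot.grab_frame("scene")[165:205,245:285]
E
python3 - <<'E'
from tn import *
q=robot.observe()["q"].copy(); qc=robot.ik([*AX,.206],[180,0,-126.]); print(q-qc)
q6=q[5]; M=[]; pp=None; sp=None
t0=robot.observe()["time"]
for i in range(9):
    q6-= 18 if i==0 else 1.5
    qq=np.array(qc,float); qq[5]=q6; robot.goto_joints(list(qq))
    p,_=look(); s=sc(); o=robot.observe()
    print(round(o["time"],2),round(o["q"][5],2),"F",o["ft_force"],"Tz",round(o["torque"][2],3),"w",round(o["gripper_width"],4), None if pp is None else (round(ncc(p,pp),3),round(ncc(s,sp),3)))
    M.append(np.vstack([cv2.resize(p,(88,88)),cv2.resize(s,(88,88))])); pp,sp=p,s
    if i and ncc(p,ppp)<.8: print("STOP");break
    ppp=p
cv2.imwrite("pics/m12.png",np.hstack(M))
E
```

```text
[-0.023 -0.036  0.072 -0.036 -0.052 -0.002]
17.24 -76.03 F [ 1.139 -4.036  7.214] Tz 0.057 w 0.0586 None
17.59 -77.54 F [ 1.507 -2.236  5.715] Tz 0.145 w 0.0586 (0.849, 0.993)
17.94 -79.03 F [ 1.053 -3.875  6.124] Tz 0.132 w 0.0585 (0.965, 0.997)
18.29 -80.53 F [ 1.88  -4.253  6.258] Tz 0.156 w 0.0588 (0.972, 0.997)
18.64 -82.04 F [ 0.781 -3.439  7.298] Tz 0.119 w 0.0586 (0.974, 0.997)
18.99 -83.54 F [-0.491 -2.633  7.289] Tz 0.144 w 0.0587 (0.969, 0.997)
19.34 -85.04 F [ 0.245 -3.962  6.912] Tz 0.133 w 0.0589 (0.973, 0.997)
19.69 -86.54 F [-0.004 -3.223  6.854] Tz 0.135 w 0.0585 (0.975, 0.997)
20.04 -88.04 F [-0.431 -3.123  5.721] Tz 0.13 w 0.0586 (0.978, 0.999)
```

View pics/m12.png

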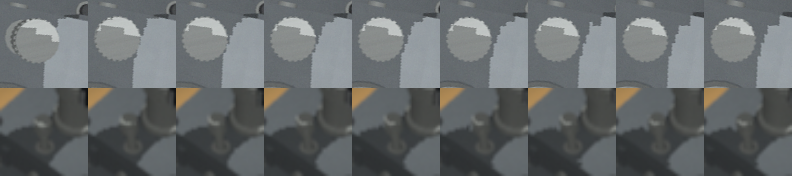

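```bash
python3 - <<'E'
from tn import *
qc=robot.ik([*AX,.206],[180,0,-126.]); q6=robot.observe()["q"][5]; M=[]
pp,_=look(); sp=sc()
for i in range(44):
    if q6<-58-97: print("limit");break
    q6-=1.5
    qq=np.array(qc,float); qq[5]=q6; robot.goto_joints(list(qq))
    p,_=look(); s=sc(); o=robot.observe(); a,b=ncc(p,pp),ncc(s,sp); tz=o["torque"][2]
    print(round(o["time"],2),round(o["q"][5],2),"Fxy",o["ft_force"][:2],"Tz",round(tz,3),round(a,3),round(b,3))
    M.append(np.vstack([p,cv2.resize(s,(88,88))])); pp,sp=p,s
    if a<.93 or b<.985 or abs(tz)>.25: print("STOP");break
M=M[-18:]
while len(M)%9: M.append(M[-1]*0)
cv2.imwrite("pics/m13.png",np.vstack([np.hstack(M[k:k+9]) for k in range(0,len(M),9)]))
E
```

```text
20.49 -89.55 Fxy [-0.139 -3.193] Tz 0.114 0.964 0.996
20.84 -91.06 Fxy [-0.292 -2.88 ] Tz 0.202 0.83 0.986
STOP
```

View pics/m13.png

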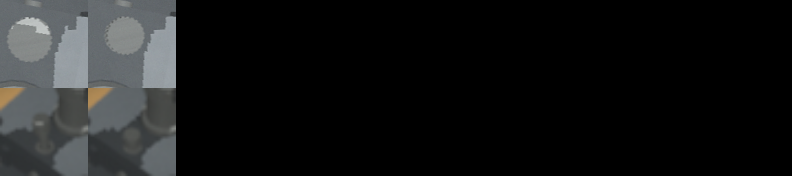

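The pin has dropped: its head shrank and sank in both views at q6 = -91. I'll let go of the rim and check.

```bash
python3 - <<'E'
from tn import *
o=robot.observe(); print(o["torque"][2])
robot.set_gripper(.068); robot.pause(.1)
o=robot.observe(); x,y,z=o["tool_pos"]; print(o["time"],o["ft_force"],o["torque"],o["gripper_width"])
robot.line_to([x,y,.27],vel=.12,guard=8)
robot.set_gripper(0)
robot.pause(.1)
C=robot.get_calibration("wrist"); im=robot.grab_frame("wrist"); pickle.dump(C,open("w14.pkl","wb")); s=robot.grab_frame("scene"); o=robot.observe(); print(o["time"],o["tool_pos"],o["tcp_rot"],o["gripper_width"])
def ov(im,C,x0,y0,x1,y1,z,zh):
    a=cv2.resize(im[y0:y1,x0:x1],None,fx=z,fy=z,interpolation=cv2.INTER_CUBIC)
    draw(a,C,circ(HO,.011,zh),(0,0,255),z,x0,y0); return a
u,v=proj(C,[*HO,.106]).astype(int); print(u,v)
x0,y0=max(u-50,0),max(v-50,0)
cv2.imwrite("pics/c14.png",np.hstack([ov(im,C,x0,y0,x0+100,y0+100,4,.106),ov(s,robot.get_calibration("scene"),240,160,290,210,8,.106)]))
cv2.imwrite("pics/w14.png",im)
E
```

```text
0.20227352481696598
21.2 [ 0.022 -0.061 -0.344] [-0.019 -0.022 -0.   ] 0.0677869752141226
22.7333 [0.526 0.093 0.27 ] [-180.      -0.001  -92.988] -0.00021320079647627318
229 116
```

View pics/c14.png

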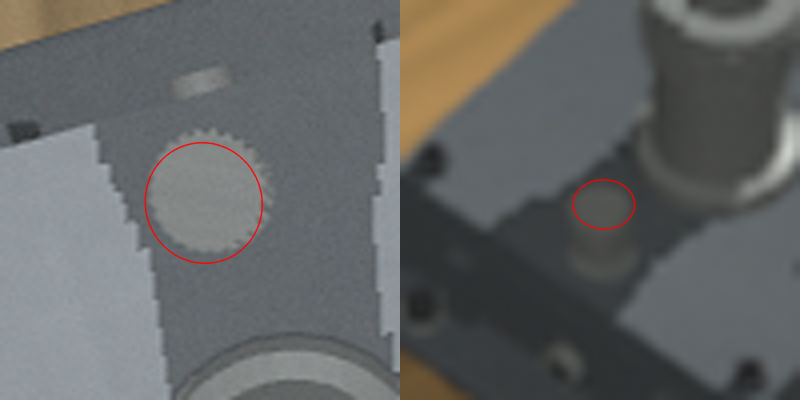

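View pics/w14.png

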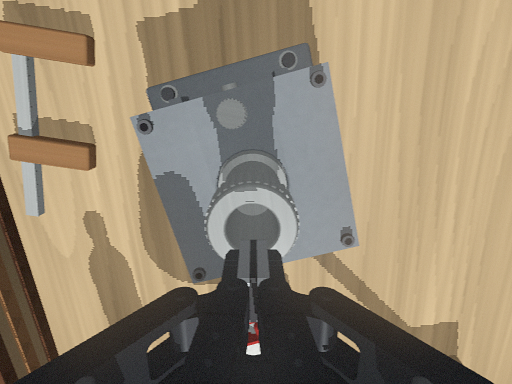

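```bash
python3 - <<'E'
from tn import *
u=(HO-AX)/np.linalg.norm(HO-AX); c=HO+.007*u
robot.move_pose([*c,.25],[180,0,-78.4])
robot.line_to([*c,.192],vel=.12,guard=6); robot.pause(.2)
o=robot.observe(); f0=o["ft_force"]; print(o["time"],o["tool_pos"],f0)
g=robot.line_to([*c,.1685],vel=.02,guard=20)
o=robot.observe(); print(g,o["time"],o["tool_pos"],o["ft_force"]-f0)
robot.pause(.1); o=robot.observe(); print(o["tool_pos"],o["ft_force"]-f0)
im=robot.grab_frame("wrist"); s=robot.grab_frame("scene")
cv2.imwrite("pics/c15.png",np.hstack([im[:,56:456],cv2.resize(s[160:210,240:290],(384,384),interpolation=cv2.INTER_CUBIC)]))
E
```

```text
24.025 [0.541 0.021 0.193] [ 1.013 -0.656  0.343]
False 25.35 [0.541 0.021 0.169] [-1.311  0.082  4.249]
[0.541 0.021 0.169] [-1.806  0.369  4.81 ]
```

View pics/c15.png

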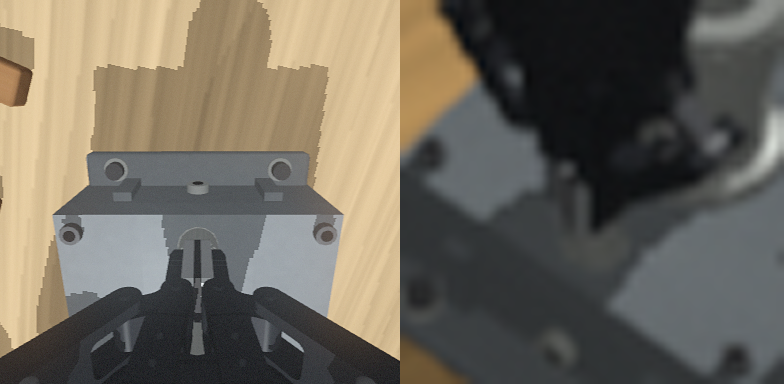

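```bash
python3 - <<'E'
from tn import *
u=(HO-AX)/np.linalg.norm(HO-AX); c=HO+.007*u
g=robot.line_to([*c,.1655],vel=.01,guard=14)
o=robot.observe(); print(g,o["time"],o["tool_pos"].round(5),o["ft_force"],o["torque"])
robot.pause(.2); o=robot.observe(); print(o["tool_pos"].round(5),o["ft_force"])
robot.line_to([*c,.25],vel=.12)
robot.move_pose([*(HO-.01*u),.27],[180,0,-78.4]);robot.pause(.2)
C=robot.get_calibration("wrist"); im=robot.grab_frame("wrist"); s=robot.grab_frame("scene");o=robot.observe(); print(o["time"],o["ft_force"])
a=[]
for I,CC,z in ((im,C,4),(s,robot.get_calibration("scene"),8)):
    p=proj(CC,[*HO,.09]).astype(int); n=200//z; x0,y0=p-n; b=cv2.resize(I[y0:y0+2*n,x0:x0+2*n],None,fx=z,fy=z,interpolation=cv2.INTER_CUBIC)
    draw(b,CC,circ(HO,.011,.096),(0,0,255),z,x0,y0); draw(b,CC,circ(HO,.011,.106),(0,255,255),z,x0,y0); a.append(b)
cv2.imwrite("pics/c16.png",np.hstack(a))
E
```

```text
True 25.8 [0.542 0.021 0.169] [-1.279 -0.824  6.318] [0.056 0.285 0.004]
[0.542 0.021 0.169] [-0.639  0.807  6.1  ]
27.3833 [ 0.609 -0.658 -0.449]
```

View pics/c16.png

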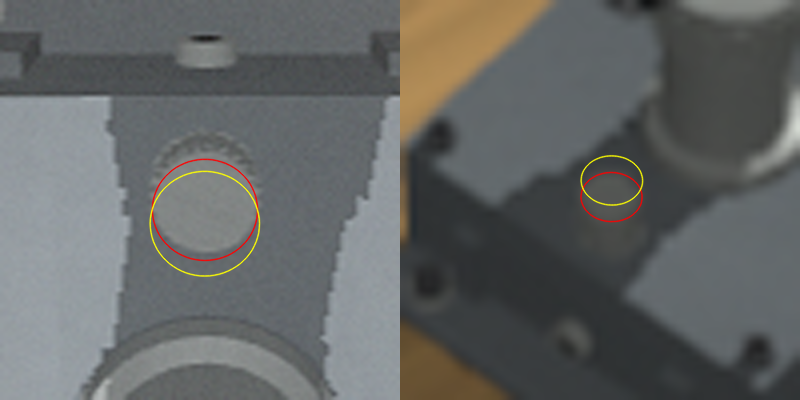

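```bash
python3 - <<'E'
from tn import *
np.set_printoptions(precision=5,suppress=True)
u=(HO-AX)/np.linalg.norm(HO-AX); c=HO+.008*u
robot.move_pose([*c,.22],[180,0,-78.4]); robot.line_to([*c,.178],vel=.1,guard=10); robot.pause(.2)
f0=robot.observe()["ft_force"]
g=robot.line_to([*c,.165],vel=.012,guard=18)
o=robot.observe(); print(g,o["time"],o["tool_pos"],o["ft_force"]-f0, robot.tip_reach, o["tool_pos"][2]-robot.tip_reach)
for i in range(5):
    robot.pause(.1); o=robot.observe(); print(o["tool_pos"][2],o["ft_force"][2]-f0[2])
s=robot.grab_frame("scene"); d=robot.grab_frame("side")
robot.line_to([*c,.25],vel=.12); robot.pause(.2)
C=robot.get_calibration("wrist"); im=robot.grab_frame("wrist"); 
p=proj(C,[*HO,.085]).astype(int); x0,y0=p-50; b=cv2.resize(im[max(y0,0):y0+100,x0:x0+100],None,fx=4,fy=4,interpolation=cv2.INTER_CUBIC)
cv2.imwrite("pics/c17.png",b); print(robot.observe()["time"])
E
```

```text
True 29.3 [0.54131 0.02045 0.16888] [-1.43809  0.07396  3.8753 ] 0.0726 0.09628074552320345
0.16889839899112447 4.496782023931825
0.16889328600081344 5.265204039974346
0.16892134719185303 4.510192913957449
0.1688759771311215 5.099826427950019
0.16889324391200805 4.7085313915239935
30.9833
```

View pics/c17.png

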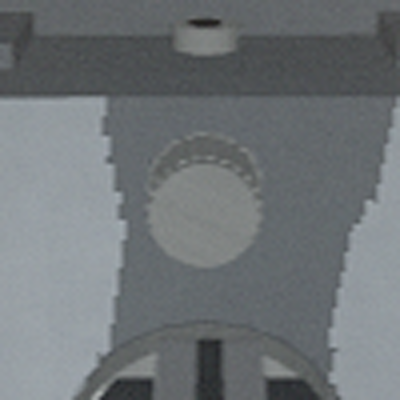

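```bash
python3 - <<'E'
from tn import *
robot.job_done(); o=robot.observe(); print(o["time"],o["tool_pos"],o["ft_force"])
s=robot.grab_frame("scene"); cv2.imwrite("pics/s18.png",s)
E
```

```text
the job is handed in; nothing more can be done
the job is handed in; nothing more can be done
```

The swivel base should now be locked, and I handed the job in at about 31 s of the 72 s allowed; no verdict was reported.

- **Placing the pin:** I took the grey steel pin from the end hole of the tool block. I lowered it into the guide hole with a force guard and it met the flange with the tool at 0.1725 m, against 0.173 m expected. The force reading was about 6 N. I let it go there and it stood.
- **Turning the bushing:** I turned the rim about 33° in small steps, checking the camera at each one. I stopped on the step where the pin dropped, with a torque of 0.20 N m against about 0.13 N m of normal rubbing, then released the rim. `set_gripper` has no force setting, so this was its fixed half-force grip, not a lighter one.
- **Pressing it home:** I pressed with closed fingers. Separate presses stopped hard at the same height, putting the fingertips at 0.0963 m against 0.096 m for a head that is home. The last scene and wrist views also put the top of the head at about 0.096 m, down from 0.106 m after the drop.

**Checks that disagreed or are missing:**
- The pin sat about 2.5 mm off centre in the grip, which I put down mostly to a 1 mm or larger bias in the wrist camera's calibration. I corrected it by comparing the pin with the hole in the same image before inserting.
- The presses stopped with the gripper body only about 1 mm above the rim's height. That hard stop alone does not prove the head is on the cover. The fingertip height still puts it within the 2.5 mm tolerance.
- I did not take a last picture of the whole bench. Nothing looked moved in the earlier views.

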